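Cover the beakers for the night

TASK

Cover the four white beakers for the night: lay each grey knobbed lid, knob up, flat and centred on the beaker of its size - the smallest lid on the smallest beaker, the next on the next, and so on up to the largest. The beakers stay standing where they are, and the flask and the bottle are left alone.

Things in the scene. Friction and masses are not known exactly. Their poses are not given: they have to be found in the camera images.
- beaker_small: The smallest of four white plastic beakers, open-topped, standing loose on the bench: straight round wall of 46 mm outer diameter, 3 mm thick, 54 mm tall, with a small pouring lip at the rim that does not rise above it. Origin: centre of its underside; z up. Its own lid is lid_small (62 mm).
- lid_small: The smallest of four loose grey lids, lying knob up on the bench: flat round disc of 62 mm diameter, 5 mm thick, flat underneath with no rim or plug, with an upright black round knob in the middle, 20 mm in diameter and 32 mm tall (5 to 37 mm above the underside). Origin: centre of the underside; z up. It is 16 mm wider than its own beaker, beaker_small; resting on it, its origin is 54 mm above the beaker's origin.
- beaker_medium: The second smallest of four white plastic beakers, open-topped, standing loose on the bench: straight round wall of 62 mm outer diameter, 3 mm thick, 60 mm tall, with a small pouring lip at the rim that does not rise above it. Origin: centre of its underside; z up. Its own lid is lid_medium (78 mm).
- lid_medium: The second smallest of four loose grey lids, lying knob up on the bench: flat round disc of 78 mm diameter, 5 mm thick, flat underneath with no rim or plug, with an upright black round knob in the middle, 20 mm in diameter and 32 mm tall (5 to 37 mm above the underside). Origin: centre of the underside; z up. It is 16 mm wider than its own beaker, beaker_medium; resting on it, its origin is 60 mm above the beaker's origin.
- beaker_large: The second largest of four white plastic beakers, open-topped, standing loose on the bench: straight round wall of 78 mm outer diameter, 3 mm thick, 66 mm tall, with a small pouring lip at the rim that does not rise above it. Origin: centre of its underside; z up. Its own lid is lid_large (94 mm).
- lid_large: The second largest of four loose grey lids, lying knob up on the bench: flat round disc of 94 mm diameter, 5 mm thick, flat underneath with no rim or plug, with an upright black round knob in the middle, 20 mm in diameter and 32 mm tall (5 to 37 mm above the underside). Origin: centre of the underside; z up. It is 16 mm wider than its own beaker, beaker_large; resting on it, its origin is 66 mm above the beaker's origin.
- beaker_widest: The largest of four white plastic beakers, open-topped, standing loose on the bench: straight round wall of 94 mm outer diameter, 3 mm thick, 72 mm tall, with a small pouring lip at the rim that does not rise above it. Origin: centre of its underside; z up. Its own lid is lid_widest (110 mm).
- lid_widest: The largest of four loose grey lids, lying knob up on the bench: flat round disc of 110 mm diameter, 5 mm thick, flat underneath with no rim or plug, with an upright black round knob in the middle, 20 mm in diameter and 32 mm tall (5 to 37 mm above the underside). Origin: centre of the underside; z up. It is 16 mm wider than its own beaker, beaker_widest; resting on it, its origin is 72 mm above the beaker's origin.
- flask: Bystander, not part of the job: loose stoppered conical amber glass flask, 72 mm wide at the foot, 112 mm tall. Origin: centre of its underside; z up.
- bottle: Bystander, not part of the job: loose closed white plastic bottle with a paper band and a blue cap, 52 mm in diameter, 110 mm tall. Origin: centre of its underside; z up.
There are look-alikes about, which are no part of the job. Leave any pink look-alike of the lid_widest alone.

How it is judged:
At the end, for the whole second after the job is handed in: Each lid rests flat, knob up, on the rim of its own beaker, centred within 9 mm, its underside at rim height within 4 mm, level within 4 degrees and at rest; every beaker stands upright (within 4 degrees), at rest, and less than 30 mm from where it began (horizontal distance between lid_small and beaker_small below 0.009 m and z of lid_small in the frame of beaker_small between 0.05 and 0.058 m and angle between each of lid_small, beaker_small, lid_medium, beaker_medium, lid_large, beaker_large, lid_widest, beaker_widest's own z axis and vertical below 0.07 rad and linear speed of each of lid_small, beaker_small, lid_medium, beaker_medium, lid_large, beaker_large, lid_widest, beaker_widest below 0.02 m/s and distance of each of beaker_small, beaker_medium, beaker_large, beaker_widest from where it was at the start of the episode below 0.03 m and horizontal distance between lid_medium and beaker_medium below 0.009 m and z of lid_medium in the frame of beaker_medium between 0.056 and 0.064 m and horizontal distance between lid_large and beaker_large below 0.009 m and z of lid_large in the frame of beaker_large between 0.062 and 0.07 m and horizontal distance between lid_widest and beaker_widest below 0.009 m and z of lid_widest in the frame of beaker_widest between 0.068 and 0.076 m); the robot touches nothing.
It fails at once if a beaker is knocked over (angle between any of beaker_small, beaker_medium, beaker_large, beaker_widest's own z axis and vertical above 0.6 rad).
It fails at once if the flask is pushed more than 25 mm from its place or knocked over (distance of flask from where it was at the start of the episode above 0.025 m or angle between flask's own z axis and vertical above 0.5 rad).
It fails at once if the bottle is pushed more than 25 mm from its place or knocked over (distance of bottle from where it was at the start of the episode above 0.025 m or angle between bottle's own z axis and vertical above 0.5 rad).
It also fails if it takes over 115 s, if anything falls off the work surface, if the arm or the gripper's body presses on something with over 40 N, if the wrist force passes 120 N, or if a joint passes its speed limit or range.

ROBOT

A 6-joint arm with a two-finger parallel gripper is mounted at the origin on the work surface. World frame = base frame: x ahead of the robot, y to its left, z up, the work surface at z = 0. Lengths are in m, angles in rad, forces in N, time in s.
With the tool pointing down it reaches from about 0.3 to 0.95 m from the base axis. Payload 3.1 kg.
Tool frame: the origin (TCP) lies on the mounting face of the last link; the fingertips stand 173 mm ahead of it and the grasp point (between the pads) lies 155 mm ahead of it; z points along the fingers, y is the direction in which the jaws open and shut (so a half turn about z gives the same grasp; the last joint's range is limited). The gripper opens to 85 mm and grips with 20 to 120 N. Pads are 22 mm wide; open, the fingers measure 114 mm over their backs; the gripper's body (76 mm by 85 mm) begins 54 mm behind the grasp point. The pads swing forward as they close: fully open they stand 13 mm farther back than shut.
Start: joints at [-0.07, 0.308, 1.634, -0, 1.2, -0.07], TCP at [0.625, -0, 0.405] pointing down, gripper open.
Joint ranges: [-3.06, 3.06], [-0.79, 1.96], [0.05, 2.63], [-1.19, 4.34], [0.05, 2.64], [-2.94, 2.94]. Speed limits (rad/s): [2.79, 2.79, 3.14, 3.14, 3.14, 3.14].

INTERFACE

Orientations are given as a rotation vector (axis times angle).
In Python, from cell import env gives the robot as it stands. The module is installed in compiled form; this text tells all that it offers.
- The arm moves only by the tool arm_command, never from a script. Its argument "commands" is a list of rows, each a list of 3 entries, a list of its own where there are three numbers: the closure, from -1 (fully open) to 1 (shut), so that 0 is half open, then the shift along the tool's x, y, z normalised to -1 to 1, where 1 is 0.75 m, then the turn, a rotation vector about the tool's x, y, z normalised to -1 to 1, where 1 is pi rad. In form: [[fingers, [tx, ty, tz], [rx, ry, rz]], ...]. A call has 1 to 8 rows; each row is the pose to reach, as a shift and turn from the pose commanded when the call began, along the tool's axes at that moment, turning the shorter way round; what a row does not reach only later rows make up. A row lasts 1/8 s, in which the tool goes at most 62.5 mm and 10.7 degrees, less where a joint would pass 70% of its speed; a pose out of reach is approached as far as the arm can. A call with a number of a shift or a turn outside -1 to 1 is refused whole. A call with a gripper value outside its range is refused whole. The fingers move at their own pace and stop on an object; the grip force is fixed at half the most. Time passes only in rows, so rows that repeat a pose let the fingers close. It gives the time, the measured TCP pose, the force and the opening at its end, in the units of the state.
- env.sense(): the state, without advancing time (a new reading comes with each control period).
- env.capture(name): name is "scene" or "side" or "wrist"; returns a dict with "pixels" (480x640x3 uint8, blue, green, red), "camera_matrix" (3x3 intrinsics, pixels), "world_to_cam" (4x4, takes a point from world to camera coordinates); the wrist camera has in their place "tool_from_camera" (4x4, takes a point from camera to tool coordinates, whose origin is the TCP and whose axes are the flange's). Camera axes: x right, y down, z forward; pixel columns grow to the right and rows downward; lengths in m; the calibration is good to about 2 mm. A picture is of the moment at which its call begins: read the wrist's pose just before it. There is no depth.
- env.close_job(): hands the job in, once; it reports no verdict.
The state is a dict: "time_s": time; "joint_positions": joint angles; "joint_velocities": joint speeds; "joint_efforts": joint torques, N m; "tool_pos": TCP position; "eef_rot": TCP orientation; "force": force on the tool from outside, world axes, zero at the start; "wrist_torque": the same for the moment, N m; "width": opening from 0.0 (shut) to 1.0 (fully open).
Only numpy, scipy, OpenCV 4.12 (cv2) and the standard library are available. Lean on these libraries where they do the work, as an engineer would, in place of code of your own. Each camera call takes 0.05 s, during which the arm holds its last target. There are 200 camera calls.

## Working session

There is one attempt and no reset: what is moved stays moved. The work goes in short steps, Python scripts to look and compute and a tool call to move; the robot and the scene stay as the last step left them, time stands still between calls to the robot, and variables do not carry over. Pictures are saved under pics/ and viewed, about 12 in all and at most 16, crops included, and the job is handed in when it is done.

Besides the shell and the picture viewer there is one more tool, called after ">>>" in YAML: its name, and indented under it one key for each argument. arm_command: Moves the arm, as the interface text tells. Scaled input: -1 to 1 covers 0.75 m each way for a shift and pi rad each way for a turn. Its arguments: {"type":"object","properties":{"commands":{"type":"array","items":{"type":"array"}}},"required":["commands"]}

```bash
mkdir -p pics; python3 - <<'E'
from cell import env
import cv2
s=env.sense();print(s)
for n in("scene","side","wrist"):
    c=env.capture(n);cv2.imwrite(f"pics/{n}0.png",c["pixels"]);print(n,c["camera_matrix"].tolist(),(c["world_to_cam"] if n!="wrist" else c["tool_from_camera"]).round(4).tolist())
E
```

```text
{'time_s': 0.0, 'joint_positions': array([-6.96978169e-02,  3.09013391e-01,  1.63519895e+00,  3.37029307e-05,
        1.19967663e+00, -6.96876346e-02]), 'joint_velocities': array([-8.20164116e-04, -3.87216809e-04,  3.70970234e-05, -2.43639102e-03,
       -3.83426911e-04, -7.65317424e-04]), 'joint_efforts': array([ 1.43707580e-04, -4.15252447e+01, -2.76667070e+01, -1.74997494e-04,
        1.01000658e-02, -1.14578896e-05]), 'tool_pos': array([6.24576529e-01, 8.15491667e-06, 4.03435479e-01]), 'eef_rot': array([-2.22022588, -2.22017606,  0.00232825]), 'force': array([ 0.1254317 , -0.25455373,  0.37654501]), 'wrist_torque': array([-0.02261148, -0.01447071, -0.01814109]), 'width': 0.9987589310145202}
scene [[450.5971131242605, 0.0, 309.3019211917512], [0.0, 450.5971131242605, 241.71600257217676], [0.0, 0.0, 1.0]] [[-0.2139, 0.9768, -0.0118, 0.1356], [0.6555, 0.1346, -0.7431, -0.3264], [-0.7243, -0.1667, -0.6691, 1.5802], [0.0, 0.0, 0.0, 1.0]]
side [[453.89556237898734, 0.0, 304.5930887348959], [0.0, 453.89556237898734, 240.2767610022965], [0.0, 0.0, 1.0]] [[0.9579, -0.2872, -0.0033, -0.5204], [-0.2155, -0.7108, -0.6695, 0.1285], [0.19, 0.642, -0.7428, 1.1734], [0.0, 0.0, 0.0, 1.0]]
wrist [[358.37040429308865, 0.0, 318.7939555980376], [0.0, 358.37040429308865, 232.74301250521845], [0.0, 0.0, 1.0]] [[0.0001, -0.9637, -0.2668, 0.0661], [1.0, 0.0003, -0.0007, 0.0008], [0.0008, -0.2668, 0.9637, 0.0314], [0.0, 0.0, 0.0, 1.0]]
```

View pics/scene0.png

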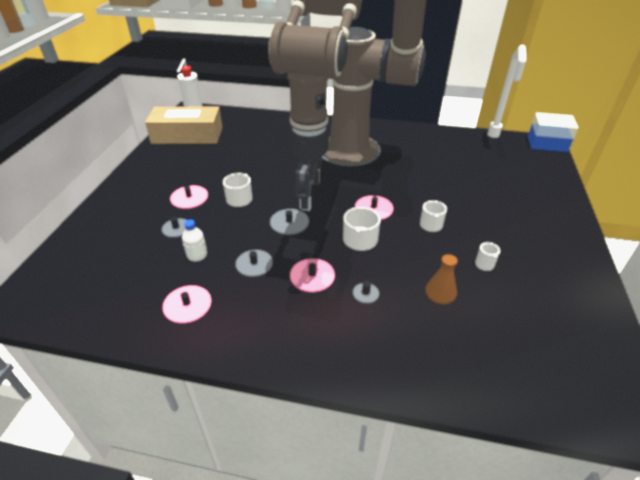

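View pics/side0.png

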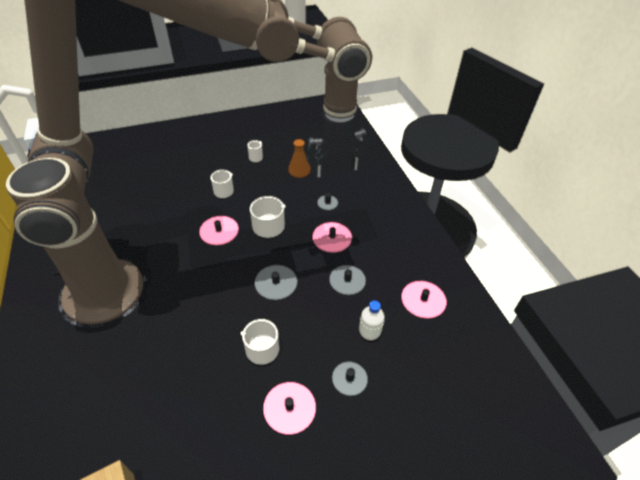

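View pics/wrist0.png

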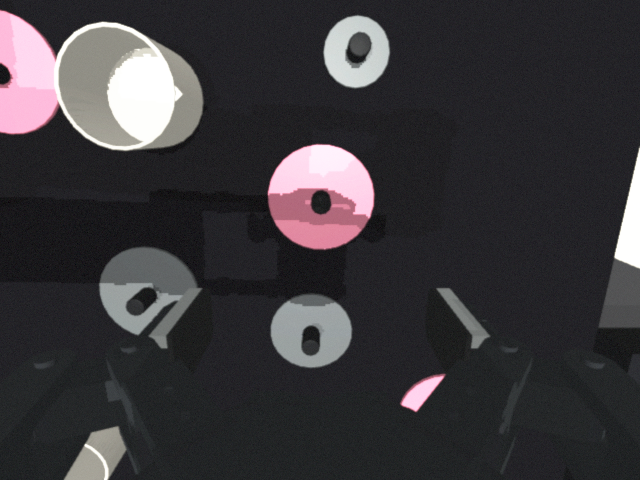

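Grey lids in the scene view are at (175,227), (254,262), (289,221) and (366,293). The look-alikes, to be left alone, are four pink lids at (189,196), (374,207), (313,275) and (187,303). Beakers are at (238,189), (361,229), (433,215) and (487,256). The bottle is at (194,240) and the flask at (443,278).

```bash
cat > m.py <<'E'
import numpy as np, cv2
from scipy.optimize import minimize
def ray(c,uv,z):
    K=c["camera_matrix"];T=c["world_to_cam"];R=T[:3,:3];o=-R.T@T[:3,3]
    d=(R.T@np.linalg.inv(K)@np.c_[uv,np.ones(len(uv))].T).T
    return o+d*((z-o[2])/d[:,2])[:,None]
def proj(c,P):
    T=c["world_to_cam"];q=(c["camera_matrix"]@(T[:3,:3]@P.T+T[:3,3:])).T
    return q[:,:2]/q[:,2:]
def grey(c,th=60):
    p=c["pixels"].astype(int);return ((p.max(2)>th)&(p.max(2)-p.min(2)<45)).astype(np.uint8)
def comp(c,seed,th=60):
    n,l,st,ce=cv2.connectedComponentsWithStats(grey(c,th),connectivity=4)
    ys,xs=np.nonzero(l);i=np.argmin((xs-seed[0])**2+(ys-seed[1])**2+1000*(st[l[ys,xs],4]<40))
    m=(l==l[ys[i],xs[i]]).astype(np.uint8)
    h=cv2.convexHull(cv2.findNonZero(m))
    return h,st[l[ys[i],xs[i]]]
def fit(c,h,r,z0,z1,x0):
    t=np.linspace(0,2*np.pi,60,endpoint=False)
    M=np.zeros((480*4,640*4),np.uint8);cv2.fillConvexPoly(M,(h*4+2).astype(np.int32),1)
    def f(v):
        P=np.vstack([np.c_[v[0]+r*np.cos(t),v[1]+r*np.sin(t),0*t+z] for z in(z0,z1)])
        H=cv2.convexHull((proj(c,P)*4+2).astype(np.int32));N=np.zeros_like(M);cv2.fillConvexPoly(N,H,1)
        return 1-(M&N).sum()/(M|N).sum()
    q=minimize(f,x0,method="Nelder-Mead",options=dict(initial_simplex=[x0,x0+[.01,0],x0+[0,.01]],xatol=2e-4,fatol=1e-4))
    return q.x,1-q.fun
E
python3 - <<'E'
from m import *
from cell import env
C={n:env.capture(n) for n in("scene","side")}
L={"lidA":((175,230),(350,378)),"lidB":((254,264),(348,282)),"lidC":((289,224),(276,284)),"lidD":((366,294),(328,204))}
for k,s in L.items():
    for n,sd in zip(C,s):
        h,st=comp(C[n],sd);P=ray(C[n],h[:,0].astype(float),.004)
        (x,y),r=cv2.minEnclosingCircle(P[:,:2].astype(np.float32))
        print(k,n,st.tolist(),"enc",round(x,4),round(y,4),"d",round(2000*r),end=" ")
        best=max((fit(C[n],h,d/2000,0,.005,np.array([x,y]))+(d,) for d in(62,78,94,110)),key=lambda a:a[1]);print(best)
B={"small":(46,54,(487,258),(255,152)),"medium":(62,60,(433,217),(222,184)),"large":(78,66,(238,191),(261,342)),"widest":(94,72,(361,230),(268,218))}
for k,(d,H,*s) in B.items():
    for n,sd in zip(C,s):
        h,st=comp(C[n],sd);P=ray(C[n],h[:,0].astype(float),H/2000)
        x0=P[:,:2].mean(0);print(k,n,st.tolist(),fit(C[n],h,d/2000,0,H/1000,x0))
for k,s in {"flask":((443,295),(299,172)),"bottle":((195,255),(371,333))}.items():
    for n,sd in zip(C,s): print(k,n,ray(C[n],np.array([sd],float),.01).round(3))
E
```

```text
lidA scene [160, 217, 49, 46, 1191] enc 0.5604 -0.362 d 217 (array([ 0.53549495, -0.38274745]), np.float64(0.5365369504983252), 110)
lidA side [331, 361, 37, 35, 951] enc 0.5235 -0.4101 d 83 (array([ 0.52409919, -0.40985655]), np.float64(0.9623545516769336), 78)
lidB scene [234, 248, 39, 30, 909] enc 0.6128 -0.1509 d 110 (array([ 0.61633174, -0.1505865 ]), np.float64(0.8758405216328194), 94)
lidB side [329, 265, 38, 31, 842] enc 0.6146 -0.1529 d 101 (array([ 0.61443657, -0.1526716 ]), np.float64(0.966138530566461), 94)
lidC scene [268, 162, 46, 73, 1474] enc 0.3082 -0.1264 d 372 (array([ 0.43107906, -0.10486995]), np.float64(0.37693806905780025), 110)
lidC side [254, 265, 44, 36, 1135] enc 0.4315 -0.1062 d 115 (array([ 0.43257198, -0.10598392]), np.float64(0.9842663739480424), 110)
lidD scene [297, 280, 86, 58, 2365] enc 0.7108 0.0867 d 227 (array([0.73265713, 0.10094913]), np.float64(0.49379606879606874), 110)
lidD side [317, 195, 22, 16, 238] enc 0.6575 0.1417 d 71 (array([0.65928249, 0.14140854]), np.float64(0.9464577975216273), 62)
small scene [474, 240, 28, 32, 677] (array([0.49
[... 215 characters left out ...]
9079848]), np.float64(0.807753464072083))
medium side [210, 169, 24, 30, 602] (array([0.36234429, 0.28829325]), np.float64(0.8884546318791592))
large scene [221, 171, 33, 37, 1014] (array([ 0.35853219, -0.27804618]), np.float64(0.8159989969280923))
large side [240, 318, 40, 47, 1484] (array([ 0.35401742, -0.28230417]), np.float64(0.917697046951349))
widest scene [342, 199, 49, 53, 1822] (array([0.46529262, 0.10426185]), np.float64(0.6986447819388109))
widest side [249, 195, 37, 43, 1326] (array([0.461674  , 0.10303172]), np.float64(0.9213016055045872))
flask scene [[0.634 0.322 0.01 ]]
flask side [[0.613 0.297 0.01 ]]
bottle scene [[ 0.625 -0.306  0.01 ]]
bottle side [[ 0.611 -0.323  0.01 ]]
```

```bash
cat >> m.py <<'E'
from scipy.spatial.transform import Rotation as Ro
def wcap(env):
    s=env.sense();c=env.capture("wrist");T=np.eye(4)
    T[:3,:3]=Ro.from_rotvec(s["eef_rot"]).as_matrix();T[:3,3]=s["tool_pos"]
    c["world_to_cam"]=np.linalg.inv(T@c["tool_from_camera"]);return c
SZ={"small":(46,54),"medium":(62,60),"large":(78,66),"widest":(94,72)}
def meas(c,k,x0,lid,th=60):
    x0=np.array(x0,float);d,H=SZ[k];d,z1=(d+16,.005) if lid else (d,H/1000)
    seed=proj(c,np.array([[*(x0+([.022,0] if lid else [0,0])),z1*.9]]))[0]
    h,st=comp(c,seed,th);v,q=fit(c,h,d/2000,0,z1,x0)
    print("lid" if lid else "beaker",k,v.round(4),"iou",round(q,3),"seed",seed.round(),st.tolist())
E
python3 - <<'E'
from m import *
from cell import env
c=wcap(env)
for a in (("widest",(.4635,.1035),0),("widest",(.4325,-.106),1),("large",(.6145,-.1525),1),("small",(.659,.141),1)): meas(c,*a)
E
```

```text
beaker widest [0.4611 0.1014] iou 0.787 seed [117.  85.] [10, 16, 193, 135, 17126]
lid widest [ 0.4337 -0.1079] iou 0.933 seed [167. 293.] [98, 247, 104, 102, 6113]
lid large [ 0.6152 -0.155 ] iou 0.991 seed [329. 330.] [269, 293, 83, 75, 4401]
lid small [0.6593 0.1394] iou 0.99 seed [379.  50.] [322, 15, 68, 74, 3719]
```

>>> arm_command:
  commands:
    - [0,[0.48,-0.233,0],[0,0,0]]
    - [0,[0.48,-0.233,0],[0,0,0]]
    - [0,[0.48,-0.233,0],[0,0,0]]
    - [0,[0.48,-0.233,0],[0,0,0]]
    - [0,[0.48,-0.233,0],[0,0,0]]
    - [0,[0.48,-0.233,0],[0,0,0]]
    - [0,[0.48,-0.233,0],[0,0,0]]
    - [0,[0.48,-0.233,0],[0,0,0]]

```text
time_s: 1.3
tool_pos: [0.4492, 0.3616, 0.4047]
eef_rot: [-2.217, -2.226, -0.0]
force: [-0.1, -0.6, -1.0]
width: 0.504
```

```bash
python3 - <<'E'
from m import *
from cell import env
c=wcap(env);cv2.imwrite("pics/w1.png",c["pixels"])
for a in (("small",(.4975,.427),0),("medium",(.3655,.2895),0),("widest",(.4635,.1035),0),("small",(.659,.141),1)):
  meas(c,*a,60);meas(c,*a,90)
E
```

```text
beaker small [0.6819 0.5069] iou 0.017 seed [374. 135.] [0, 0, 640, 480, 292668]
beaker small [0.6819 0.5069] iou 0.017 seed [374. 135.] [0, 0, 640, 480, 216100]
beaker medium [0.2283 0.4955] iou 0.027 seed [231. 282.] [0, 0, 640, 480, 292668]
beaker medium [0.2283 0.4955] iou 0.027 seed [231. 282.] [0, 0, 640, 480, 216100]
beaker widest [0.6496 0.4775] iou 0.054 seed [331. 448.] [0, 0, 640, 480, 292668]
beaker widest [0.4653 0.0331] iou 0.333 seed [331. 448.] [304, 414, 54, 40, 673]
lid small [0.7112 0.5142] iou 0.014 seed [510. 381.] [0, 0, 640, 480, 292668]
lid small [0.7112 0.5142] iou 0.014 seed [510. 381.] [0, 0, 640, 480, 216100]
```

View pics/w1.png

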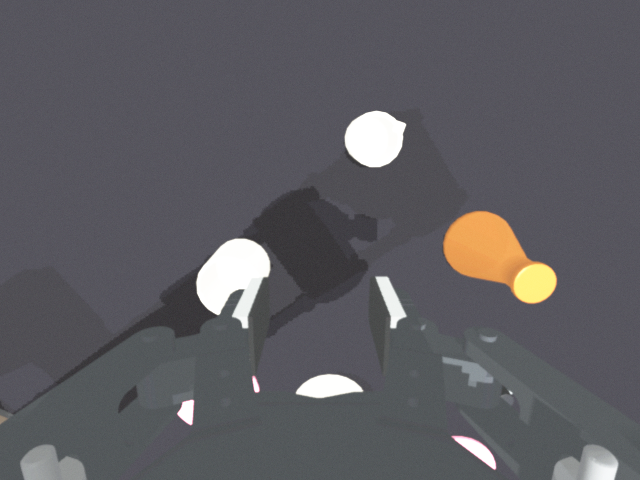

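The beakers show brightly here: small at (374,139) with its lip on the right, medium at (234,280) with the finger tip clipping it. I'll use a higher threshold and remove the lip with a morphological opening.

```bash
python3 - <<'E'
s=open('m.py').read()
s=s.replace('connectedComponentsWithStats(grey(c,th)','connectedComponentsWithStats(cv2.morphologyEx(grey(c,th),cv2.MORPH_OPEN,cv2.getStructuringElement(cv2.MORPH_ELLIPSE,(OP,OP)))').replace('def comp','OP=1\ndef comp')
open('m.py','w').write(s)
E
cat > t.py <<'E'
import m,sys
from m import *
E
python3 - <<'E'
import m
from m import *
from cell import env
c=wcap(env)
for m.OP in(9,31):
 for a in (("small",(.4975,.427),0),("medium",(.3655,.2895),0)):meas(c,*a,160)
E
```

```text
beaker small [0.4985 0.4233] iou 0.959 seed [373. 133.] [344, 109, 61, 57, 2600]
beaker medium [0.3643 0.2871] iou 0.957 seed [230. 281.] [196, 237, 74, 85, 4032]
beaker small [0.4985 0.4234] iou 0.983 seed [373. 133.] [344, 109, 58, 57, 2549]
beaker medium [0.3644 0.2877] iou 0.814 seed [230. 281.] [196, 237, 74, 71, 3451]
```

>>> arm_command:
  commands:
    - [-1,[-0.293,0.027,0],[0,0,0]]
    - [-1,[-0.293,0.027,0],[0,0,0]]
    - [-1,[-0.293,0.027,0],[0,0,0]]
    - [-1,[-0.293,0.027,0],[0,0,0]]
    - [-1,[-0.293,0.027,0],[0,0,0]]
    - [-1,[-0.293,0.027,0],[0,0,0]]

```text
time_s: 2.15
tool_pos: [0.4707, 0.1395, 0.4048]
eef_rot: [-2.224, -2.219, -0.001]
force: [-0.7, 1.1, -0.7]
width: 1.001
```

```bash
python3 - <<'E'
import m
from m import *
from cell import env
c=wcap(env);cv2.imwrite("pics/w2.png",c["pixels"])
m.OP=31
for th in(80,120,160):meas(c,"widest",(.462,.102),0,th)
m.OP=1
meas(c,"widest",(.4325,-.106),1,60)
E
```

```text
beaker widest [0.464  0.1001] iou 0.991 seed [309. 252.] [258, 192, 107, 114, 9364]
beaker widest [0.464  0.1001] iou 0.987 seed [309. 252.] [258, 192, 107, 113, 9228]
beaker widest [0.4642 0.1   ] iou 0.972 seed [309. 252.] [258, 193, 106, 112, 9049]
lid widest [ 0.4335 -0.1054] iou 0.559 seed [305. 398.] [243, 357, 91, 47, 2693]
```

>>> arm_command:
  commands:
    - [-1,[-0.587,0,0],[0,0,0]]
    - [-1,[-0.587,0,0],[0,0,0]]
    - [-1,[-0.587,0,0],[0,0,0]]
    - [-1,[-0.587,0,0],[0,0,0]]
    - [-1,[-0.587,0,0],[0,0,0]]
    - [-1,[-0.587,0,0],[0,0,0]]
    - [-1,[-0.587,0,0],[0,0,0]]
    - [-1,[-0.587,0,0],[0,0,0]]

```text
time_s: 3.2
tool_pos: [0.471, -0.3031, 0.4047]
eef_rot: [2.224, 2.217, -0.001]
force: [-0.0, 1.0, -1.2]
width: 1.0
```

```bash
python3 - <<'E'
import m
from m import *
from cell import env
print(env.sense()["tool_pos"],env.sense()["time_s"])
c=wcap(env);cv2.imwrite("pics/w3.png",c["pixels"])
for th in(60,100,140):
  m.OP=31;meas(c,"large",(.356,-.281),0,th)
  m.OP=5;meas(c,"medium",(.524,-.411),1,th)
cv2.imwrite("pics/w23.png",np.hstack([cv2.resize(cv2.imread(f"pics/w{i}.png"),(400,300)) for i in(2,3)]))
E
```

```text
[ 0.47101014 -0.30306313  0.40468514] 3.2
beaker large [ 0.3561 -0.2841] iou 0.987 seed [187. 186.] [139, 141, 106, 94, 7791]
lid medium [ 0.5251 -0.4124] iou 0.991 seed [385. 294.] [332, 261, 70, 66, 3239]
beaker large [ 0.3563 -0.284 ] iou 0.986 seed [187. 186.] [139, 142, 106, 92, 7615]
lid medium [ 0.5252 -0.4131] iou 0.962 seed [385. 294.] [332, 262, 70, 64, 3037]
beaker large [ 0.3562 -0.2842] iou 0.961 seed [187. 186.] [140, 143, 104, 91, 7423]
lid medium [ 0.5258 -0.414 ] iou 0.92 seed [385. 294.] [333, 263, 68, 62, 2827]
```

View pics/w23.png

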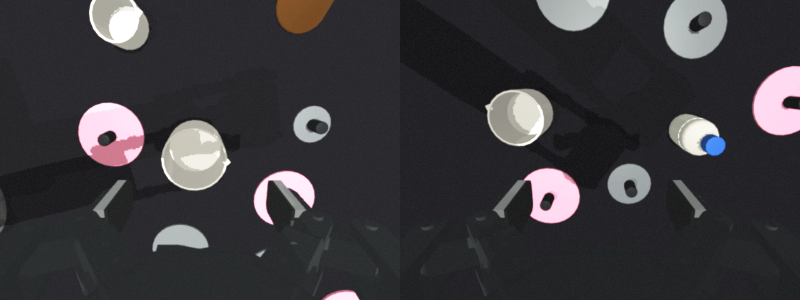

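>>> arm_command:
  commands:
    - [0,[-0.147,0.073,0],[0,0,0]]
    - [0,[-0.147,0.073,0],[0,0,0]]
    - [0,[-0.147,0.073,0.1],[0,0,0]]
    - [0,[-0.147,0.073,0.18],[0,0,0]]
    - [0,[-0.147,0.073,0.24],[0,0,0]]
    - [0,[-0.147,0.073,0.28],[0,0,0]]
    - [0,[-0.147,0.073,0.296],[0,0,0]]
    - [0,[-0.147,0.073,0.296],[0,0,0]]

```text
time_s: 4.25
tool_pos: [0.526, -0.4089, 0.1824]
eef_rot: [-2.219, -2.223, -0.0]
force: [1.3, 0.2, 0.2]
width: 0.501
```

```bash
python3 - <<'E'
from cell import env
import cv2,numpy as np
print(env.sense()["force"],env.sense()["tool_pos"])
w=env.capture("wrist")["pixels"];s=env.capture("side")["pixels"][280:440,250:450]
cv2.imwrite("pics/g1.png",np.hstack([cv2.resize(w,(400,300)),cv2.resize(s,(375,300))]))
E
```

```text
[1.3489528  0.23078475 0.2427962 ] [ 0.52597729 -0.408864    0.18240842]
```

View pics/g1.png

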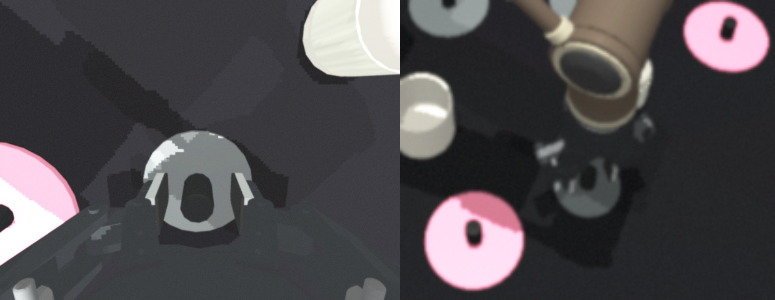

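>>> arm_command:
  commands:
    - [1,[0,0,0],[0,0,0]]
    - [1,[0,0,0],[0,0,0]]
    - [1,[0,0,0],[0,0,0]]
    - [1,[0,0,0],[0,0,0]]
    - [1,[0,0,-0.05],[0,0,0]]
    - [1,[0,0,-0.13],[0,0,0]]
    - [1,[0,0,-0.21],[0,0,0]]
    - [1,[0,0,-0.21],[0,0,0]]

```text
time_s: 5.35
tool_pos: [0.5271, -0.4122, 0.3483]
eef_rot: [2.211, 2.211, 0.001]
force: [0.8, -0.4, -0.2]
width: 0.21
```

>>> arm_command:
  commands:
    - [1,[0.466,-0.107,0],[0,0,0]]
    - [1,[0.466,-0.107,0],[0,0,0]]
    - [1,[0.466,-0.107,0],[0,0,0]]
    - [1,[0.466,-0.107,0],[0,0,0]]
    - [1,[0.466,-0.107,0],[0,0,0]]
    - [1,[0.466,-0.107,0],[0,0,0]]
    - [1,[0.466,-0.107,0],[0,0,0]]
    - [1,[0.466,-0.107,0],[0,0,0]]

```text
time_s: 6.35
tool_pos: [0.445, -0.0609, 0.3399]
eef_rot: [2.221, 2.222, -0.001]
force: [0.3, -1.0, 0.2]
width: 0.212
```

>>> arm_command:
  commands:
    - [1,[0.465,-0.106,0],[0,0,0]]
    - [1,[0.465,-0.106,0],[0,0,0]]
    - [1,[0.465,-0.106,0],[0,0,0]]
    - [1,[0.465,-0.106,0],[0,0,0]]
    - [1,[0.465,-0.106,0],[0,0,0]]
    - [1,[0.465,-0.106,0],[0,0,0]]
    - [1,[0.465,-0.106,0],[0,0,0]]
    - [1,[0.465,-0.106,0],[0,0,0]]

```text
time_s: 7.35
tool_pos: [0.3663, 0.2872, 0.3398]
eef_rot: [2.222, 2.22, -0.002]
force: [0.3, -0.3, -0.7]
width: 0.212
```

```bash
python3 - <<'E'
from cell import env
import cv2,numpy as np
s=env.sense();print(s["force"],s["tool_pos"],s["eef_rot"],s["width"])
w=env.capture("wrist")["pixels"];s=env.capture("side")["pixels"][90:250,150:350]
cv2.imwrite("pics/g2.png",np.hstack([cv2.resize(w,(400,300)),cv2.resize(s,(375,300))]))
E
```

```text
[ 0.2652646  -0.29367272 -0.69287649] [0.36629369 0.2871944  0.33977246] [ 2.22207786e+00  2.22010525e+00 -1.74138237e-03] 0.2119628590360906
```

View pics/g2.png

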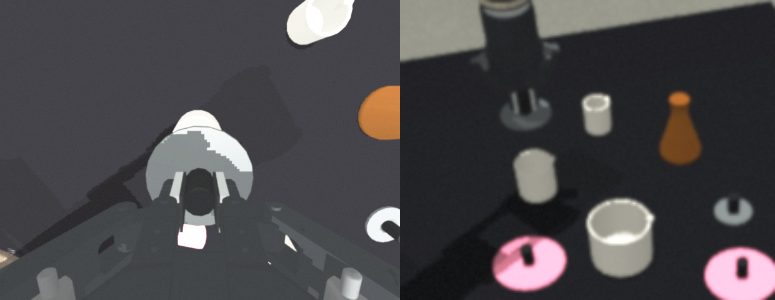

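>>> arm_command:
  commands:
    - [1,[0,0,0.06],[0,0,0]]
    - [1,[0,0,0.1],[0,0,0]]
    - [1,[0,0,0.12],[0,0,0]]
    - [1,[0,0,0.128],[0,0,0]]
    - [1,[0,0,0.128],[0,0,0]]
    - [1,[0,0,0.1285],[0,0,0]]

```text
time_s: 8.2
tool_pos: [0.3665, 0.2882, 0.245]
eef_rot: [2.222, 2.22, 0.005]
force: [-0.0, -0.8, 4.1]
width: 0.215
```

>>> arm_command:
  commands:
    - [0,[0,0,0],[0,0,0]]
    - [0,[0,0,0],[0,0,0]]
    - [0,[0,0,0],[0,0,0]]
    - [0,[0,0,-0.03],[0,0,0]]
    - [0,[0,0,-0.08],[0,0,0]]
    - [0,[0,0,-0.16],[0,0,0]]
    - [0,[0,0,-0.2147],[0,0,0]]
    - [0,[0,0,-0.2147],[0,0,0]]

```text
time_s: 9.2
tool_pos: [0.3667, 0.2889, 0.4091]
eef_rot: [2.22, 2.22, 0.014]
force: [0.9, -0.6, -0.8]
width: 0.499
```

>>> arm_command:
  commands:
    - [0,[0.08,0,0],[0,0,0]]
    - [0,[0.08,0,0],[0,0,0]]
    - [0,[0.08,0,0],[0,0,0]]

```text
time_s: 9.57
tool_pos: [0.3649, 0.3476, 0.4031]
eef_rot: [2.22, 2.223, -0.006]
force: [0.1, 0.7, 0.3]
width: 0.503
```

```bash
cat >> m.py <<'E'
def checklid(c,k,x0,th,z):
    d,H=SZ[k];x0=np.array(x0,float)
    h,st=comp(c,proj(c,np.array([[x0[0]+d/2000,x0[1],z+.005]]))[0],th)
    v,q=fit(c,h,(d+16)/2000,z,z+.005,x0);print("lid",k,v.round(4),"iou",round(q,3),st.tolist())
E
python3 - <<'E'
import m
from m import *
from cell import env
c=wcap(env);print(env.sense()["tool_pos"])
for th in(60,100,140):
  m.OP=5;checklid(c,"medium",(.365,.2875),th,.06)
s=env.capture("side")["pixels"][90:250,150:350]
cv2.imwrite("pics/g3.png",np.hstack([cv2.resize(c["pixels"],(400,300)),cv2.resize(s,(375,300))]))
E
```

```text
[0.36500057 0.34723523 0.40332112]
lid medium [0.5735 0.4713] iou 0.03 [0, 0, 640, 480, 295741]
lid medium [0.3676 0.2876] iou 0.934 [280, 225, 85, 89, 5168]
lid medium [0.3672 0.2887] iou 0.938 [280, 225, 85, 88, 4921]
```

View pics/g3.png

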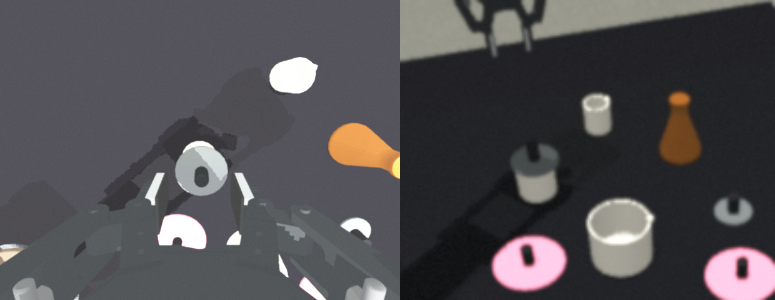

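Lid_medium sits on beaker_medium, measured about 2 mm off centre. Next is lid_small.

>>> arm_command:
  commands:
    - [0,[-0.277,0.392,0],[0,0,0]]
    - [0,[-0.277,0.392,0],[0,0,0]]
    - [0,[-0.277,0.392,0],[0,0,0]]
    - [0,[-0.277,0.392,0],[0,0,0]]
    - [0,[-0.277,0.392,0],[0,0,0]]
    - [0,[-0.277,0.392,0],[0,0,0]]
    - [0,[-0.277,0.392,0.08],[0,0,0]]
    - [0,[-0.277,0.392,0.1],[0,0,0]]

```text
time_s: 10.68
tool_pos: [0.6573, 0.1382, 0.3244]
eef_rot: [-2.219, -2.214, 0.014]
force: [-0.7, 0.5, -0.4]
width: 0.498
```

```bash
python3 - <<'E'
import m
from m import *
from cell import env
c=wcap(env);print(env.sense()["tool_pos"])
m.OP=5
for th in(60,100,140):meas(c,"small",(.659,.1404),1,th)
E
```

```text
[0.65706718 0.13890563 0.32391809]
lid small [0.664  0.1575] iou 0.67 seed [351. 214.] [287, 147, 85, 104, 5256]
lid small [0.6597 0.14  ] iou 0.97 seed [351. 214.] [288, 176, 75, 74, 3634]
lid small [0.6597 0.1398] iou 0.435 seed [351. 214.] [294, 176, 69, 51, 1119]
```

Confirmed at (.6597,.140). I'll descend, grip and lift.

>>> arm_command:
  commands:
    - [0,[0,0,0.08],[0,0,0]]
    - [0,[0,0,0.15],[0,0,0]]
    - [0,[0,0,0.185],[0,0,0]]
    - [0,[0,0,0.196],[0,0,0]]
    - [0,[0,0,0.196],[0,0,0]]
    - [1,[0,0,0.196],[0,0,0]]
    - [1,[0,0,0.196],[0,0,0]]
    - [1,[0,0,0.196],[0,0,0]]

```text
time_s: 11.72
tool_pos: [0.6609, 0.1405, 0.1856]
eef_rot: [2.22, 2.22, 0.006]
force: [-0.7, 0.0, 6.8]
width: 0.213
```

>>> arm_command:
  commands:
    - [1,[0,0,0],[0,0,0]]
    - [1,[0,0,-0.05],[0,0,0]]
    - [1,[0,0,-0.12],[0,0,0]]
    - [1,[0,0,-0.2],[0,0,0]]
    - [1,[0,0,-0.27],[0,0,0]]
    - [1,[0,0,-0.27],[0,0,0]]

```text
time_s: 12.48
tool_pos: [0.6615, 0.1405, 0.3933]
eef_rot: [2.216, 2.215, 0.017]
force: [-0.3, 0.5, 0.2]
width: 0.212
```

>>> arm_command:
  commands:
    - [1,[0.379,-0.215,0],[0,0,0]]
    - [1,[0.379,-0.215,0],[0,0,0]]
    - [1,[0.379,-0.215,0],[0,0,0]]
    - [1,[0.379,-0.215,0],[0,0,0]]
    - [1,[0.379,-0.215,0],[0,0,0]]
    - [1,[0.379,-0.215,0],[0,0,0]]
    - [1,[0.379,-0.215,0],[0,0,0]]
    - [1,[0.379,-0.215,0],[0,0,0]]

```text
time_s: 13.48
tool_pos: [0.499, 0.4232, 0.3847]
eef_rot: [2.222, 2.22, -0.002]
force: [-0.7, -0.2, 0.4]
width: 0.209
```

>>> arm_command:
  commands:
    - [1,[0,0,0.08],[0,0,0]]
    - [1,[0,0,0.15],[0,0,0]]
    - [1,[0,0,0.185],[0,0,0]]
    - [1,[0,0,0.196],[0,0,0]]
    - [1,[0,0,0.196],[0,0,0]]
    - [1,[0,0,0.197],[0,0,0]]

```text
time_s: 14.22
tool_pos: [0.4995, 0.4236, 0.2382]
eef_rot: [2.223, 2.219, 0.002]
force: [0.3, 0.2, -0.1]
width: 0.212
```

>>> arm_command:
  commands:
    - [0,[0,0,0],[0,0,0]]
    - [0,[0,0,0],[0,0,0]]
    - [0,[0,0,0],[0,0,0]]
    - [0,[0,0,-0.03],[0,0,0]]
    - [0,[0,0,-0.08],[0,0,0]]
    - [0,[0,0,-0.16],[0,0,0]]
    - [0,[0,0,-0.223],[0,0,0]]
    - [0,[0,0,-0.223],[0,0,0]]

```text
time_s: 15.22
tool_pos: [0.4996, 0.4257, 0.4136]
eef_rot: [2.22, 2.22, 0.022]
force: [-0.3, 0.9, 0.7]
width: 0.502
```

```bash
python3 - <<'E'
import m
from m import *
from cell import env
c=wcap(env);print(env.sense()["tool_pos"])
m.OP=5
for th in(100,140):checklid(c,"small",(.498,.4245),th,.054)
s=env.capture("side")["pixels"][90:250,150:350]
cv2.imwrite("pics/g4.png",np.hstack([cv2.resize(c["pixels"],(400,300)),cv2.resize(s,(375,300))]))
E
```

```text
[0.49881719 0.42510629 0.41003481]
lid small [0.5002 0.423 ] iou 0.977 [281, 180, 69, 68, 3168]
lid small [0.5001 0.4231] iou 0.981 [281, 180, 68, 67, 2980]
```

View pics/g4.png

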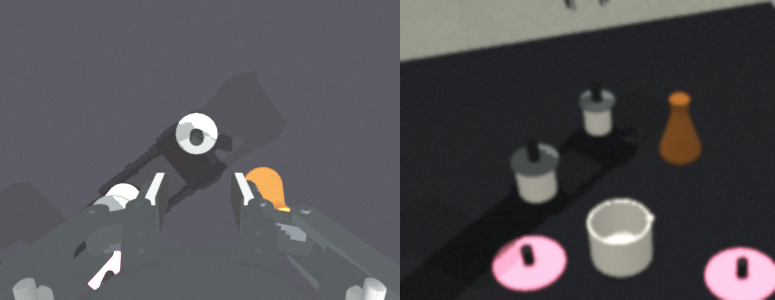

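Lid_small measures (.500,.423) against its beaker at (.498,.425), so it's good. Next is lid_widest, the grey one.

>>> arm_command:
  commands:
    - [0,[-0.354,-0.043,0],[0,0,0]]
    - [0,[-0.354,-0.043,0],[0,0,0]]
    - [0,[-0.354,-0.043,0],[0,0,0]]
    - [0,[-0.354,-0.043,0],[0,0,0]]
    - [0,[-0.354,-0.043,0],[0,0,0]]
    - [0,[-0.354,-0.043,0],[0,0,0]]

```text
time_s: 16.08
tool_pos: [0.4657, 0.1583, 0.404]
eef_rot: [-2.223, -2.218, 0.001]
force: [0.3, -0.3, 0.4]
width: 0.5
```

>>> arm_command:
  commands:
    - [0,[-0.354,-0.043,0],[0,0,0]]
    - [0,[-0.354,-0.043,0],[0,0,0]]
    - [0,[-0.354,-0.043,0],[0,0,0]]
    - [0,[-0.354,-0.043,0],[0,0,0]]
    - [0,[-0.354,-0.043,0],[0,0,0]]
    - [0,[-0.354,-0.043,0.06],[0,0,0]]
    - [0,[-0.354,-0.043,0.1],[0,0,0]]
    - [0,[-0.354,-0.043,0.1],[0,0,0]]

```text
time_s: 17.08
tool_pos: [0.4333, -0.1051, 0.3272]
eef_rot: [-2.215, -2.219, 0.004]
force: [-0.8, 0.2, 0.6]
width: 0.499
```

```bash
python3 - <<'E'
import m
from m import *
from cell import env
c=wcap(env);print(env.sense()["tool_pos"])
m.OP=5
for th in(60,80,100):meas(c,"widest",(.433,-.107),1,th)
E
```

```text
[ 0.43423219 -0.10547141  0.32896822]
lid widest [ 0.4343 -0.1067] iou 0.992 seed [346. 219.] [256, 152, 132, 129, 12670]
lid widest [ 0.4189 -0.1387] iou 0.422 seed [346. 219.] [256, 203, 116, 77, 4818]
lid widest [ 0.4343 -0.1072] iou 0.417 seed [346. 219.] [264, 152, 124, 77, 4565]
```

>>> arm_command:
  commands:
    - [0,[0,0,0.08],[0,0,0]]
    - [0,[0,0,0.15],[0,0,0]]
    - [0,[0,0,0.185],[0,0,0]]
    - [0,[0,0,0.196],[0,0,0]]
    - [0,[0,0,0.196],[0,0,0]]
    - [1,[0,0,0.196],[0,0,0]]
    - [1,[0,0,0.196],[0,0,0]]
    - [1,[0,0,0.196],[0,0,0]]

```text
time_s: 18.12
tool_pos: [0.435, -0.1069, 0.1846]
eef_rot: [2.219, 2.219, 0.003]
force: [0.1, 0.5, 6.0]
width: 0.212
```

>>> arm_command:
  commands:
    - [1,[0,0,0],[0,0,0]]
    - [1,[0,0,-0.05],[0,0,0]]
    - [1,[0,0,-0.12],[0,0,0]]
    - [1,[0,0,-0.2],[0,0,0]]
    - [1,[0,0,-0.2],[0,0,0]]

```text
time_s: 18.75
tool_pos: [0.4362, -0.1074, 0.3389]
eef_rot: [2.213, 2.212, 0.01]
force: [-0.1, -0.8, -0.3]
width: 0.211
```

>>> arm_command:
  commands:
    - [1,[0.278,0.041,0],[0,0,0]]
    - [1,[0.278,0.041,0],[0,0,0]]
    - [1,[0.278,0.041,0],[0,0,0]]
    - [1,[0.278,0.041,0],[0,0,0]]
    - [1,[0.278,0.041,0],[0,0,0]]
    - [1,[0.278,0.041,0],[0,0,0]]

```text
time_s: 19.5
tool_pos: [0.4639, 0.1014, 0.3319]
eef_rot: [-2.221, -2.221, 0.003]
force: [1.2, -0.4, -1.8]
width: 0.211
```

>>> arm_command:
  commands:
    - [1,[0,0,0.05],[0,0,0]]
    - [1,[0,0,0.085],[0,0,0]]
    - [1,[0,0,0.1],[0,0,0]]
    - [1,[0,0,0.102],[0,0,0]]
    - [1,[0,0,0.103],[0,0,0]]

```text
time_s: 20.12
tool_pos: [0.4647, 0.1011, 0.2567]
eef_rot: [2.223, 2.22, -0.002]
force: [-4.5, -1.7, 9.3]
width: 0.211
```

>>> arm_command:
  commands:
    - [0,[0,0,0],[0,0,0]]
    - [0,[0,0,0],[0,0,0]]
    - [0,[0,0,0],[0,0,0]]
    - [0,[0,0,-0.03],[0,0,0]]
    - [0,[0,0,-0.08],[0,0,0]]
    - [0,[0,0,-0.16],[0,0,0]]
    - [0,[0,0,-0.199],[0,0,0]]
    - [0,[0,0,-0.199],[0,0,0]]

```text
time_s: 21.12
tool_pos: [0.4656, 0.1021, 0.4079]
eef_rot: [2.218, 2.218, 0.009]
force: [-0.5, 0.5, -0.7]
width: 0.501
```

```bash
python3 - <<'E'
import m
from m import *
from cell import env
c=wcap(env);print(env.sense()["tool_pos"])
m.OP=5
for th in(60,80,100):checklid(c,"widest",(.464,.102),th,.072)
s=env.capture("side")["pixels"][130:290,150:350]
cv2.imwrite("pics/g5.png",np.hstack([cv2.resize(c["pixels"],(400,300)),cv2.resize(s,(375,300))]))
E
```

```text
[0.46467604 0.10202409 0.40559501]
lid widest [0.4653 0.1016] iou 0.993 [251, 149, 129, 126, 12131]
lid widest [0.4652 0.1014] iou 0.98 [251, 149, 128, 126, 11865]
lid widest [0.465  0.1011] iou 0.575 [252, 150, 127, 81, 5402]
```

View pics/g5.png

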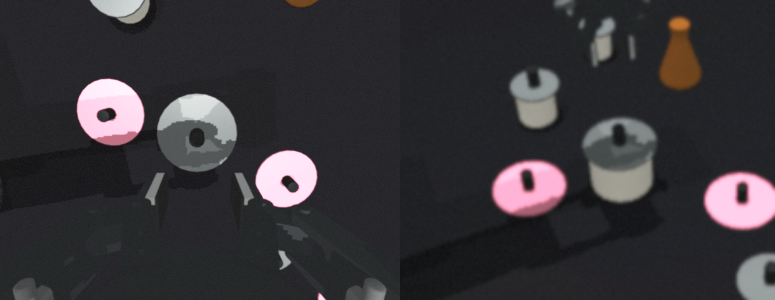

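Lid_widest is flat and centred to about 1 mm. Last is lid_large.

>>> arm_command:
  commands:
    - [0,[-0.341,0.201,0],[0,0,0]]
    - [0,[-0.341,0.201,0],[0,0,0]]
    - [0,[-0.341,0.201,0],[0,0,0]]
    - [0,[-0.341,0.201,0],[0,0,0]]
    - [0,[-0.341,0.201,0],[0,0,0]]
    - [0,[-0.341,0.201,0.05],[0,0,0]]
    - [0,[-0.341,0.201,0.1],[0,0,0]]
    - [0,[-0.341,0.201,0.1],[0,0,0]]

```text
time_s: 22.22
tool_pos: [0.6125, -0.1531, 0.3229]
eef_rot: [-2.213, -2.212, 0.01]
force: [-0.2, 0.3, 1.1]
width: 0.5
```

```bash
python3 - <<'E'
import m
from m import *
from cell import env
c=wcap(env);print(env.sense()["tool_pos"])
m.OP=5
for th in(60,80,100):meas(c,"large",(.615,-.1535),1,th)
E
```

```text
[ 0.61382376 -0.15336235  0.32594657]
lid large [ 0.6155 -0.154 ] iou 0.989 seed [353. 219.] [270, 162, 115, 112, 9328]
lid large [ 0.6155 -0.154 ] iou 0.402 seed [353. 219.] [277, 162, 108, 63, 3318]
lid large [ 0.6155 -0.1543] iou 0.381 seed [353. 219.] [278, 162, 106, 62, 3055]
```

>>> arm_command:
  commands:
    - [0,[0,0,0.08],[0,0,0]]
    - [0,[0,0,0.15],[0,0,0]]
    - [0,[0,0,0.185],[0,0,0]]
    - [0,[0,0,0.196],[0,0,0]]
    - [0,[0,0,0.196],[0,0,0]]
    - [1,[0,0,0.196],[0,0,0]]
    - [1,[0,0,0.196],[0,0,0]]
    - [1,[0,0,0.196],[0,0,0]]

```text
time_s: 23.28
tool_pos: [0.6166, -0.1542, 0.1854]
eef_rot: [2.219, 2.219, 0.003]
force: [-0.1, 0.4, 7.0]
width: 0.212
```

>>> arm_command:
  commands:
    - [1,[0,0,0],[0,0,0]]
    - [1,[0,0,-0.05],[0,0,0]]
    - [1,[0,0,-0.12],[0,0,0]]
    - [1,[0,0,-0.2],[0,0,0]]
    - [1,[0,0,-0.2],[0,0,0]]

```text
time_s: 23.9
tool_pos: [0.6179, -0.1546, 0.3405]
eef_rot: [2.212, 2.212, 0.01]
force: [0.7, 0.6, -1.0]
width: 0.21
```

>>> arm_command:
  commands:
    - [1,[-0.171,-0.345,0],[0,0,0]]
    - [1,[-0.171,-0.345,0],[0,0,0]]
    - [1,[-0.171,-0.345,0],[0,0,0]]
    - [1,[-0.171,-0.345,0],[0,0,0]]
    - [1,[-0.171,-0.345,0],[0,0,0]]
    - [1,[-0.171,-0.345,0],[0,0,0]]
    - [1,[-0.171,-0.345,0],[0,0,0]]

```text
time_s: 24.78
tool_pos: [0.3566, -0.2819, 0.3324]
eef_rot: [-2.222, -2.22, -0.001]
force: [0.6, 0.6, -0.5]
width: 0.211
```

>>> arm_command:
  commands:
    - [1,[0,0,0.05],[0,0,0]]
    - [1,[0,0,0.09],[0,0,0]]
    - [1,[0,0,0.107],[0,0,0]]
    - [1,[0,0,0.11],[0,0,0]]
    - [1,[0,0,0.111],[0,0,0]]

```text
time_s: 25.4
tool_pos: [0.3574, -0.2815, 0.2504]
eef_rot: [-2.218, -2.221, -0.001]
force: [-2.8, 3.5, 9.9]
width: 0.209
```

>>> arm_command:
  commands:
    - [0,[0,0,0],[0,0,0]]
    - [0,[0,0,0],[0,0,0]]
    - [0,[0,0,0],[0,0,0]]
    - [0,[0,0,-0.03],[0,0,0]]
    - [0,[0,0,-0.08],[0,0,0]]
    - [0,[0,0,-0.16],[0,0,0]]
    - [0,[0,0,-0.207],[0,0,0]]
    - [0,[0,0,-0.207],[0,0,0]]

```text
time_s: 26.4
tool_pos: [0.3575, -0.283, 0.4086]
eef_rot: [2.215, 2.215, 0.0]
force: [0.4, -0.2, 0.2]
width: 0.502
```

```bash
python3 - <<'E'
import m
from m import *
from cell import env
c=wcap(env);print(env.sense()["tool_pos"])
m.OP=5
for th in(60,80,100):checklid(c,"large",(.356,-.282),th,.066)
cv2.imwrite("pics/g6.png",np.hstack([cv2.resize(env.capture(n)["pixels"],(400,300)) for n in("scene","side")]))
E
```

```text
[ 0.35679908 -0.28232158  0.40625463]
lid large [ 0.2069 -0.1688] iou 0.042 [0, 0, 640, 480, 243899]
lid large [ 0.3578 -0.2802] iou 0.991 [261, 151, 110, 108, 8605]
lid large [ 0.3577 -0.2802] iou 0.991 [262, 151, 109, 107, 8455]
```

View pics/g6.png

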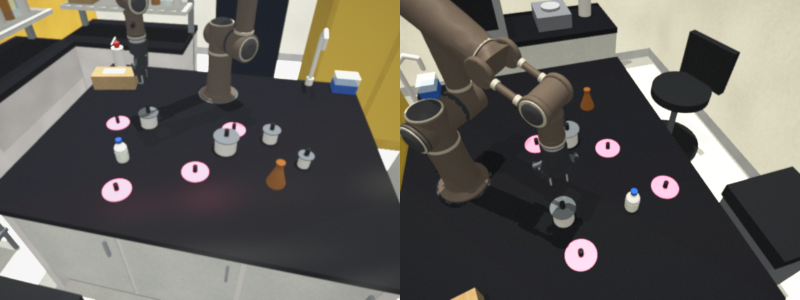

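```bash
python3 - <<'E'
from m import *
from cell import env
c=env.capture("scene");d=env.capture("side")
B={"small":(.498,.425,54),"medium":(.365,.2885,60),"large":(.356,-.282,66),"widest":(.464,.102,72)}
rows=[]
for cc in(c,d):
  r=[]
  for x,y,h in B.values():
    u,v=proj(cc,np.array([[x,y,h/1000]]))[0].astype(int);r.append(cv2.resize(cc["pixels"][v-35:v+45,u-40:u+40],(200,200),interpolation=cv2.INTER_CUBIC))
  rows.append(np.hstack(r))
cv2.imwrite("pics/g7.png",np.vstack(rows))
E
```

```text
(no output)
```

View pics/g7.png

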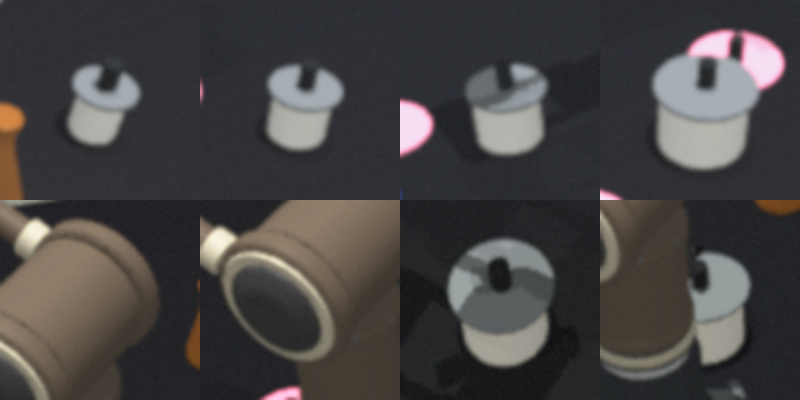

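The crops show all four lids level and overhanging on both sides. I'll do one numeric check of lid against beaker in the scene view before handing in.

```bash
python3 - <<'E'
from m import *
from cell import env
c=env.capture("scene");t=np.linspace(0,2*np.pi,60,endpoint=False)
g=cv2.resize(c["pixels"],None,fx=4,fy=4,interpolation=cv2.INTER_CUBIC).astype(int)
G=((g.max(2)>75)&(g.max(2)-g.min(2)<45)).astype(np.uint8)
G=cv2.morphologyEx(G,cv2.MORPH_CLOSE,np.ones((25,25)))
for k,p in {"small":(.498,.425),"medium":(.365,.2885),"large":(.356,-.282),"widest":(.464,.102)}.items():
    d,H=SZ[k];H/=1000;u,v=(proj(c,np.array([[*p,H/2]]))[0]*4).astype(int)
    n,l=cv2.connectedComponents(G);M=(l==l[v+30,u]).astype(np.uint8)
    def f(q):
        N=np.zeros_like(M)
        for x,y,r,a,b in((q[0],q[1],d/2000,0,H),(q[2],q[3],d/2000+.008,H,H+.005)):
            P=np.vstack([np.c_[x+r*np.cos(t),y+r*np.sin(t),0*t+z] for z in(a,b)])
            cv2.fillConvexPoly(N,cv2.convexHull((proj(c,P)*4+2).astype(np.int32)),1)
        return 1-(M&N).sum()/(M|N).sum()
    x0=np.array(p+p);q=minimize(f,x0,method="Nelder-Mead",options=dict(initial_simplex=np.vstack([x0,x0+.006*np.eye(4)]),xatol=2e-4,fatol=1e-5,maxiter=300))
    print(k,q.x.round(4),"lid-beaker mm",((q.x[2:]-q.x[:2])*1000).round(1),"iou",round(1-q.fun,3))
E
```

```text
small [0.4996 0.4263 0.4965 0.4264] lid-beaker mm [-3.   0.1] iou 0.889
medium [0.3667 0.2905 0.3613 0.2913] lid-beaker mm [-5.4  0.8] iou 0.923
large [ 0.3585 -0.2789  0.3541 -0.2774] lid-beaker mm [-4.4  1.5] iou 0.951
widest [0.466  0.1037 0.4138 0.1289] lid-beaker mm [-52.2  25.1] iou 0.93
```

```bash
python3 -c "
from cell import env
print(env.sense()['time_s'],env.close_job())"
```

```text
the job is handed in; nothing more can be done
26.7 None
```

All four grey lids are on their own beakers, knob up, and the job was handed in at 26.7 s of the 115 s allowed. I picked each lid up by its knob, set it on the rim and released it. I did not touch the flask, the bottle or the pink lids, and the gripper ended well clear of everything.

**Wrist camera, after each placing:** each lid centre was within about 3 mm of its beaker's measured centre, against the 9 mm limit. The large lid was the furthest off, at 2.5 mm. All four looked flat in the final crops.

**Final scene-camera check:** this agreed less well.
- **Sideways:** the small, medium and large lids were within 1.5 mm.
- **Along the viewing depth:** it gave a constant-looking -3 to -5 mm, the opposite sign to the wrist camera. I put this down to the image mask, but it is still inside the tolerance.
- **Widest lid:** the fit failed, showing 52 mm off. I think the mask merged with the pink lid behind it. For this lid I relied on the wrist reading (about 1 mm off) and the crops.

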